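# Drift the stuck pins out of rack brackets

## Task

Load every orange rack bracket that still has a steel pin stuck in its boss onto the drift fixture, one per station, lowering it over the two brass locating pins until it lies flush; once all of these are loaded, drive each pin down and fully out into the bore of the fixture, pushing it only with the yellow-handled drift punch and only while its bracket sits on its station. Then lay all three brackets, also any that had no pin, flat and boss up in the teal tray, stand the punch back in its blue stand, and leave the other things on the bench where they are.

Things in the scene. Friction and masses are not known exactly. Their poses are not given: they have to be found in the camera images.
- bracket0: Orange bracket, 0.4 kg: plate 120 (x) x 64 (y) x 10 mm, in its middle a 44 x 44 mm boss, its top 55 mm above the underside. Origin: centre of the underside, z up. 18 mm holes through the plate at x = +-45 mm; a 28 mm bore through boss and plate on the origin's axis. Fits the fixture either way round. Lies flat, boss up.
- pin0: Steel pin, 24 mm diameter, 42 mm long, stuck upright in bracket0's bore (None: that bracket's bore is empty; two or three have a pin). Origin: centre of its lower end, at first 8 mm above the bracket's underside; top 5 mm below the boss's top. Clips hold it with 10 to 20 N for the first 42 mm of travel; then it drops, lower end at bench height.
- bracket1: Orange bracket, 0.4 kg: plate 120 (x) x 64 (y) x 10 mm, in its middle a 44 x 44 mm boss, its top 55 mm above the underside. Origin: centre of the underside, z up. 18 mm holes through the plate at x = +-45 mm; a 28 mm bore through boss and plate on the origin's axis. Fits the fixture either way round. Lies flat, boss up.
- pin1: Steel pin, 24 mm diameter, 42 mm long, stuck upright in bracket1's bore (None: that bracket's bore is empty; two or three have a pin). Origin: centre of its lower end, at first 8 mm above the bracket's underside; top 5 mm below the boss's top. Clips hold it with 10 to 20 N for the first 42 mm of travel; then it drops, lower end at bench height.
- bracket2: Orange bracket, 0.4 kg: plate 120 (x) x 64 (y) x 10 mm, in its middle a 44 x 44 mm boss, its top 55 mm above the underside. Origin: centre of the underside, z up. 18 mm holes through the plate at x = +-45 mm; a 28 mm bore through boss and plate on the origin's axis. Fits the fixture either way round. Lies flat, boss up.
- pin2: Steel pin, 24 mm diameter, 42 mm long, stuck upright in bracket2's bore (None: that bracket's bore is empty; two or three have a pin). Origin: centre of its lower end, at first 8 mm above the bracket's underside; top 5 mm below the boss's top. Clips hold it with 10 to 20 N for the first 42 mm of travel; then it drops, lower end at bench height.
- station0 (a point): Station 0 of the fixed steel fixture (150 x, 240 y, 55 mm high; stations 80 mm apart along y): its centre on the fixture's top face, with the fixture's axes. A 34 mm bore goes down from here to the bench; two brass locating pins, 14 mm diameter, 18 mm tall, the top 6 mm tapered, stand at x = +-45 mm from it.
- station1 (a point): Station 1 of the fixed steel fixture (150 x, 240 y, 55 mm high; stations 80 mm apart along y): its centre on the fixture's top face, with the fixture's axes. A 34 mm bore goes down from here to the bench; two brass locating pins, 14 mm diameter, 18 mm tall, the top 6 mm tapered, stand at x = +-45 mm from it.
- station2 (a point): Station 2 of the fixed steel fixture (150 x, 240 y, 55 mm high; stations 80 mm apart along y): its centre on the fixture's top face, with the fixture's axes. A 34 mm bore goes down from here to the bench; two brass locating pins, 14 mm diameter, 18 mm tall, the top 6 mm tapered, stand at x = +-45 mm from it.
- punch: Drift punch, 0.25 kg, standing upright in its stand: steel shank 14 mm diameter, 70 mm long, below a square yellow handle 26 x 26 mm that reaches from 70 to 144 mm above the tip, and a steel striking end 22 mm diameter up to 150 mm. Origin: the centre of the tip, z up along the punch, x and y square to the handle's sides.
- holder: Fixed blue punch stand, 70 x 70 x 72 mm, with a 20 mm hole right through on its axis; the punch's handle rests on its top, the tip 2 mm above the bench. Origin: centre of the underside.
- tray_in (a point): Fixed teal tray 180 (x) x 250 (y) x 30 mm high, walls and floor 5 mm: the centre of its inner floor, 5 mm above the bench, with the tray's axes. It has room for three brackets side by side along its y, their long sides along its x.
- roll_navy: Bystander, not to be disturbed: stack of navy rolls, 70 mm diameter, 75 mm high. Origin: underside of it, on its middle or handle.
- roll_white: Bystander, not to be disturbed: stack of white and blue rolls, 90 mm diameter, 50 mm high. Origin: underside of it, on its middle or handle.
- roll_tan: Bystander, not to be disturbed: stack of tan rolls, 80 mm diameter, 50 mm high. Origin: underside of it, on its middle or handle.
- roll_small: Bystander, not to be disturbed: navy roll, 60 mm diameter, 25 mm high. Origin: underside of it, on its middle or handle.
- wrench: Bystander, not to be disturbed: wrench lying on the bench. Origin: underside of it, on its middle or handle.
- spray_can: Bystander, not to be disturbed: red can, 52 mm diameter, 120 mm high. Origin: underside of it, on its middle or handle.
There are look-alikes about, which are no part of the job. Leave any green or pink look-alike of the bracket0 alone.

How it is judged:
On the way, in this order (a step that is already met when the one before it is completed fails the run):
1. every bracket that has a pin lies flush on a station of the fixture, its pin still in it (((horizontal distance between pin0 and station0 below 0.007 m and z of pin0 in the frame of station0 between -0.012 and 0.012 m and angle between pin0's own z axis and vertical below 0.15 rad) or (horizontal distance between pin0 and station1 below 0.007 m and z of pin0 in the frame of station1 between -0.012 and 0.012 m and angle between pin0's own z axis and vertical below 0.15 rad) or (horizontal distance between pin0 and station2 below 0.007 m and z of pin0 in the frame of station2 between -0.012 and 0.012 m and angle between pin0's own z axis and vertical below 0.15 rad)) and ((horizontal distance between pin1 and station0 below 0.007 m and z of pin1 in the frame of station0 between -0.012 and 0.012 m and angle between pin1's own z axis and vertical below 0.15 rad) or (horizontal distance between pin1 and station1 below 0.007 m and z of pin1 in the frame of station1 between -0.012 and 0.012 m and angle between pin1's own z axis and vertical below 0.15 rad) or (horizontal distance between pin1 and station2 below 0.007 m and z of pin1 in the frame of station2 between -0.012 and 0.012 m and angle between pin1's own z axis and vertical below 0.15 rad)) and ((horizontal distance between pin2 and station0 below 0.007 m and z of pin2 in the frame of station0 between -0.012 and 0.012 m and angle between pin2's own z axis and vertical below 0.15 rad) or (horizontal distance between pin2 and station1 below 0.007 m and z of pin2 in the frame of station1 between -0.012 and 0.012 m and angle between pin2's own z axis and vertical below 0.15 rad) or (horizontal distance between pin2 and station2 below 0.007 m and z of pin2 in the frame of station2 between -0.012 and 0.012 m and angle between pin2's own z axis and vertical below 0.15 rad))), for 0.2 s.
2. every stuck pin has been driven out into the bores of the fixture (z of each of pin0, pin1, pin2 in the frame of station1 below -0.044 m and x of pin0 in the frame of station1 between -0.03 and 0.03 m and y of pin0 in the frame of station1 between -0.11 and 0.11 m and x of pin1 in the frame of station1 between -0.03 and 0.03 m and y of pin1 in the frame of station1 between -0.11 and 0.11 m and x of pin2 in the frame of station1 between -0.03 and 0.03 m and y of pin2 in the frame of station1 between -0.11 and 0.11 m), for 0.2 s.
At the end, for the whole second after the job is handed in: Pins in the fixture's bores, 2 mm or more below its top; brackets at rest, flat and upright on the tray's floor (within 6 mm, tilt under 0.06 rad); punch upright in its stand (8 mm of the axis, tip 7 mm of its resting height, tilt under 0.08 rad) (all of step 2 and x of bracket0 in the frame of tray_in between -0.06 and 0.06 m and y of bracket0 in the frame of tray_in between -0.1 and 0.1 m and z of bracket0 in the frame of tray_in between -0.004 and 0.006 m and angle between each of bracket0, bracket1, bracket2's own z axis and vertical below 0.06 rad and linear speed of each of bracket0, bracket1, bracket2, punch below 0.02 m/s and x of bracket1 in the frame of tray_in between -0.06 and 0.06 m and y of bracket1 in the frame of tray_in between -0.1 and 0.1 m and z of bracket1 in the frame of tray_in between -0.004 and 0.006 m and x of bracket2 in the frame of tray_in between -0.06 and 0.06 m and y of bracket2 in the frame of tray_in between -0.1 and 0.1 m and z of bracket2 in the frame of tray_in between -0.004 and 0.006 m and horizontal distance between punch and holder below 0.008 m and z of punch in the frame of holder between -0.003 and 0.007 m and angle between punch's own z axis and vertical below 0.08 rad); the robot touches nothing.
It fails at once if a pin is driven while its bracket is not on a station of the fixture ((z of pin0 in the frame of bracket0 between -0.036 and -0.008 m and horizontal distance between pin0 and bracket0 below 0.012 m and not (horizontal distance between pin0 and station0 below 0.008 m or horizontal distance between pin0 and station1 below 0.008 m or horizontal distance between pin0 and station2 below 0.008 m)) or (z of pin1 in the frame of bracket1 between -0.036 and -0.008 m and horizontal distance between pin1 and bracket1 below 0.012 m and not (horizontal distance between pin1 and station0 below 0.008 m or horizontal distance between pin1 and station1 below 0.008 m or horizontal distance between pin1 and station2 below 0.008 m)) or (z of pin2 in the frame of bracket2 between -0.036 and -0.008 m and horizontal distance between pin2 and bracket2 below 0.012 m and not (horizontal distance between pin2 and station0 below 0.008 m or horizontal distance between pin2 and station1 below 0.008 m or horizontal distance between pin2 and station2 below 0.008 m))).
It fails at once if a pin is pushed with the fingers (contact force between the fingers and pin0 above 2 N or contact force between the fingers and pin1 above 2 N or contact force between the fingers and pin2 above 2 N).
It fails at once if a bystander is disturbed (moved more than 30 mm) (distance of any of roll_navy, roll_white, roll_tan, roll_small, wrench, spray_can from where it was at the start of the episode above 0.03 m).
Of pin0, pin1, pin2 only 2 to 3 are there at a start; the rules pass over those that are not, and their reading is None.
At some moment in a run one of bracket0, bracket1, bracket2 may be knocked a few centimetres aside while the robot is not near it.
It also fails if it takes over 210 s, if anything falls off the work surface, if the arm or the gripper's body presses on something with over 40 N, if the wrist force passes 120 N, or if a joint passes its speed limit or range.

## Robot

A 6-joint arm with a two-finger parallel gripper is mounted at the origin on the work surface. World frame = base frame: x ahead of the robot, y to its left, z up, the work surface at z = 0. Lengths are in m, angles in rad, forces in N, time in s.
With the tool pointing down it reaches from about 0.375 to 0.975 m from the base axis. Payload 3.8 kg.
Tool frame: the origin (TCP) lies midway between the tips of the shut fingers; the grasp point (between the pads) lies 19 mm behind it; z points along the fingers, y is the line along which they close (so a half turn about z gives the same grasp; the last joint's range is limited). The gripper opens to 88 mm and grips with 3 to 60 N. Pads are 18 mm wide; open, the fingers measure 123 mm over their backs; the gripper's body (75 mm by 187 mm) begins 45 mm behind the grasp point.
Start: joints at [1.296, 0.264, 1.604, -0, 1.274, -0.037], TCP at [0.159, 0.656, 0.239] pointing down, gripper open.
Joint ranges: [-2.63, 2.63], [-0.94, 2.18], [0.31, 2.57], [-1.31, 4.45], [0, 2.66], [-2.55, 2.55]. Speed limits (rad/s): [2.57, 2.57, 3.14, 3.14, 3.14, 3.14].

## Interface

Orientations are given as a rotation vector (axis times angle).
In Python, from cell import manip, inverse_kinematics, cams, order gives the robot as it stands. Calls block until the motion is done:
- manip.move_pose(position, orientation): joint-space move of the TCP to a pose.
- manip.move_linear(position, rate=0.15, rot=None): straight line of the TCP; rot=None keeps the orientation; rate is the mean speed in m/s.
- manip.set_joints(angles): joint-space move.
- manip.set_gripper(opening, force=None): finger opening in m; force is the grip in N (None keeps the last); returns when the fingers have stopped.
- manip.dwell(seconds).
- inverse_kinematics(position, orientation): joint angles nearest the present ones, or None.
- manip.state(): the state.
- cams.capture(name): name is "side" or "top" or "wrist"; returns a dict with "image" (420x560x3 uint8, blue, green, red), "z_map" (420x560 float32, m along the optical axis (not along the pixel's ray), 0 where there is no reading), "intrinsics" (3x3 intrinsics, pixels), "position" and "orientation" of the camera in the world; the wrist camera has in their place "T_tool_cam" (4x4, takes a point from camera to tool coordinates, whose origin is the TCP and whose axes are the flange's). Camera axes: x right, y down, z forward; pixel columns grow to the right and rows downward; lengths in m; the calibration is good to about 2 mm. A picture is of the moment at which its call begins: read the wrist's pose just before it.
A pose or a line that the arm cannot do raises manip.IKError and nothing moves.
- order.close_job(): hands the job in; it is judged then, once.
The state is a dict: "clock": time; "joint_pos": joint angles; "joint_velocities": joint speeds; "tau": joint torques, N m; "tool_pos": TCP position; "tcp_rot": TCP orientation; "contact_force": force on the tool from outside, world axes, zero at the start; "moment": the same for the moment, N m; "gripper_width": finger opening in m; "grasp_force": force on a finger pad.
Only numpy, scipy, OpenCV 4.12 (cv2) and the standard library are available. Lean on these libraries where they do the work, as an engineer would, in place of code of your own. Each camera call takes 0.05 s, during which the arm holds its last target. There are 200 camera calls.

## Working session

There is one attempt and no reset: what is moved stays moved. The work goes in short steps, each a Python script; the robot and the scene stay as the last script left them, time stands still between calls to the robot, and variables do not carry over. Pictures are saved under pics/ and viewed, at most 14 in all, crops included, and the job is handed in when it is done.

```bash
ls; mkdir -p pics
python3 - <<'E'
from cell import manip,cams
import cv2,numpy as np
np.set_printoptions(precision=4,suppress=True)
for n in ("top","side","wrist"):
    c=cams.capture(n); cv2.imwrite(f"pics/{n}0.png",c["image"]); np.savez(f"{n}0.npz",**c)
    print(n,{k:v for k,v in c.items() if k not in("image","z_map")}, (c["z_map"]>0).mean())
print(manip.state())
E
```

```text
pics
top {'intrinsics': array([[418.1201,   0.    , 281.951 ],
       [  0.    , 418.1201, 210.8464],
       [  0.    ,   0.    ,   1.    ]]), 'position': array([0.3476, 0.0921, 1.0658]), 'orientation': array([-2.1656,  2.1646, -0.134 ])} 0.9959141156462585
side {'intrinsics': array([[440.8774,   0.    , 273.6965],
       [  0.    , 440.8774, 216.5347],
       [  0.    ,   0.    ,   1.    ]]), 'position': array([ 0.4279, -0.6587,  0.9145]), 'orientation': array([-2.4279,  0.0915, -0.0391])} 0.9959651360544217
wrist {'intrinsics': array([[369.3611,   0.    , 280.4187],
       [  0.    , 369.3611, 212.729 ],
       [  0.    ,   0.    ,   1.    ]]), 'T_tool_cam': array([[-0.0008, -0.9549, -0.2968,  0.0771],
       [ 1.    , -0.0009,  0.0004, -0.0011],
       [-0.0006, -0.2968,  0.9549, -0.1468],
       [ 0.    ,  0.    ,  0.    ,  1.    ]])} 0.9959608843537415
{'clock': 0.15, 'joint_pos': array([ 1.2961,  0.2646,  1.605 , -0.    ,  1.2737, -0.0369]), 'joint_velocities': array([ 0.0009, -0.0018, -0.0062, -0.0001, -0.0001,  0.0009]), 'tau': array([  0.0002, -50.2843, -35.7474,   0.073 ,   0.0248,  -0.0001]), 'tool_pos': array([0.1589, 0.6555, 0.2377]), 'tcp_rot': array([-0.3725, -3.1192,  0.0026]), 'contact_force': array([ 0.2687, -0.3056,  0.0663]), 'moment': array([ 0.0118,  0.0289, -0.014 ]), 'grasp_force': 0.0, 'gripper_width': 0.0884281895030106}
```

View pics/top0.png

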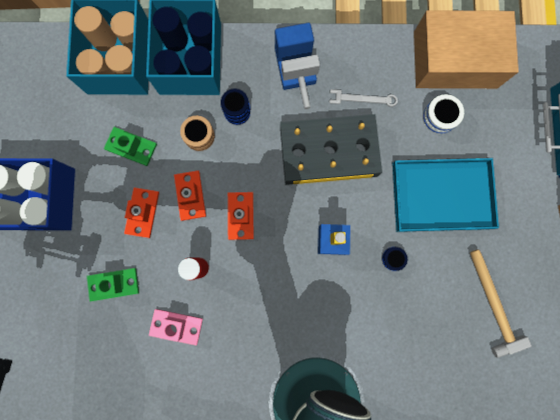

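View pics/side0.png

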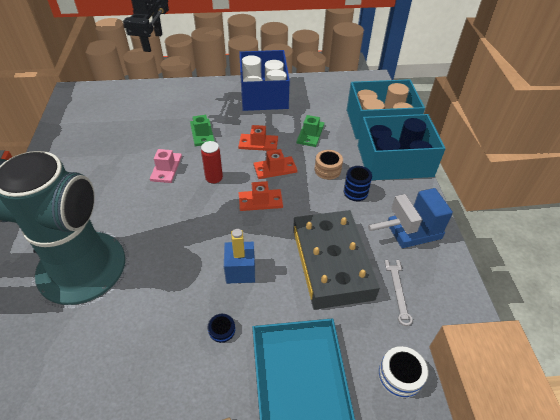

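```bash
cat > h.py <<'E'
import numpy as np,cv2
from scipy.spatial.transform import Rotation as R
def pose(c,st=None):
    if "T_tool_cam" in c:
        T=np.eye(4);T[:3,:3]=R.from_rotvec(st["tcp_rot"]).as_matrix();T[:3,3]=st["tool_pos"];T=T@c["T_tool_cam"]
        return T[:3,:3],T[:3,3]
    return R.from_rotvec(c["orientation"]).as_matrix(),np.asarray(c["position"])
def ray(c,px,P):
    px=np.atleast_2d(px).astype(float); d=np.c_[px,np.ones(len(px))]@np.linalg.inv(c["intrinsics"]).T
    return d@P[0].T
def plane(c,px,z,P):
    d=ray(c,px,P); return P[1]+d*((z-P[1][2])/d[:,2:])
def cloud(c,P):
    h,w=c["z_map"].shape;u,v=np.meshgrid(np.arange(w),np.arange(h))
    X=P[1]+ray(c,np.c_[u.ravel(),v.ravel()],P)*c["z_map"].reshape(-1,1); return X.reshape(h,w,3)
def tri(A,B):
    "A,B=(origin,dir): midpoint and gap"
    (o,d),(p,e)=A,B; d=d/np.linalg.norm(d);e=e/np.linalg.norm(e)
    s=np.linalg.lstsq(np.c_[d,-e],p-o,rcond=None)[0]; a=o+s[0]*d;b=p+s[1]*e
    return (a+b)/2,np.linalg.norm(a-b)
def hsv(c): return cv2.cvtColor(c["image"],cv2.COLOR_BGR2HSV)
RNG=dict(orange=((2,170,120),(14,255,255)),yellow=((20,120,120),(34,255,255)),teal=((92,150,70),(101,255,255)),
 blue=((106,150,60),(118,255,255)),brass=((12,90,110),(26,255,255)))
def mask(c,n):
    return cv2.inRange(hsv(c),*map(np.array,RNG[n]))
def blobs(m,amin=60):
    n,l,s,ce=cv2.connectedComponentsWithStats(m,connectivity=8)
    return [(l==i,s[i],ce[i]) for i in range(1,n) if s[i][4]>=amin]
E
python3 - <<'E'
from h import *
np.set_printoptions(precision=4,suppress=True)
for n in("top","side"):
    c=dict(np.load(n+"0.npz"));P=pose(c);X=cloud(c,P);print(n,"bench z",np.median(X[...,2]))
    H=hsv(c)
    for px in ([(190,193),(333,140),(440,190),(335,232),(339,240),(300,131)] if n=="top" else [(258,187),(297,360),(240,270)]): print(px,H[px[1],px[0]],X[px[1],px[0]])
    for k in("orange","yellow","brass","teal","blue"):
        for m,s,ce in blobs(mask(c,k),6 if k=="brass" else 50):
            if s[4]>9000 or (k=="brass" and s[4]>80):continue
            p=X[m]; print(k,s[4],ce.round(1),"med",np.median(p,0),"z95",np.percentile(p[:,2],95))
            if k=="orange":
                b=p[abs(p[:,2]-.055)<.006]; r=cv2.minAreaRect((b[:,:2]*1000).astype(np.float32)) if len(b)>5 else None
                q=p[(p[:,2]<.017)&(p[:,2]>.004)]; r2=cv2.minAreaRect((q[:,:2]*1000).astype(np.float32))
                print("  boss",r,"plate",r2)
c=dict(np.load("top0.npz")); cr=[cv2.resize(c["image"][y-32:y+32,x-32:x+32],(260,260),interpolation=cv2.INTER_CUBIC) for x,y in((141,212),(190,195),(240,215))]
fx=cv2.resize(c["image"][100:190,270:390],(780,300) if 0 else (400,300),interpolation=cv2.INTER_CUBIC)
st=cv2.resize(c["image"][215:265,310:360],(300,300),interpolation=cv2.INTER_CUBIC)
a=np.hstack(cr); b=np.hstack([fx,st]); b=np.pad(b,((0,0),(0,780-700),(0,0)))
cv2.imwrite("pics/crop1.png",np.vstack([a,b]))
E
```

```text
top bench z 0.0005550945577986743
(190, 193) [ 90   5 107] [0.5108 0.3112 0.0449]
(333, 140) [90 34 75] [ 0.6432 -0.0426  0.0537]
(440, 190) [ 97 209 172] [ 0.5256 -0.3229  0.0057]
(335, 232) [ 24 166 157] [ 0.4081 -0.0319  0.1449]
(339, 240) [ 80   4 202] [ 0.3903 -0.0398  0.1497]
(300, 131) [23 67 91] [0.666  0.0395 0.0539]
orange 884 [189.8 195.4] med [0.5017 0.3142 0.0106] z95 0.056507339406968476
  boss ((512.2988891601562, 320.6356201171875), (44.8922119140625, 42.68214416503906), 8.189298629760742) plate ((511.4031677246094, 320.8360290527344), (118.65386962890625, 63.582603454589844), 9.93906021118164)
orange 972 [140.7 212.6] med [0.4576 0.4366 0.0104] z95 0.05635701781488077
  boss ((467.8435363769531, 441.1957702636719), (42.81364440917969, 43.83121871948242), 81.05354309082031) plate ((467.2616271972656, 442.12255859375), (63.939109802246094, 117.95349884033203), 80.79508972167969)
orange 951 [240.2 215.5] med [0.4528 0.1876 0.0107] z95 0.05619913515532693
  boss ((460.2744140625, 191.35643005371094), (44.53273391723633, 44.14339828491211), 0.945767343044281) plate ((460.
[... 3423 characters left out ...]
0.029039176083339877
blue 1206 [394.5  35.3] med [ 1.1439  1.2709 -0.0832] z95 0.060301883988256116
blue 412 [366.5  26.9] med [ 1.1562  1.7702 -0.2696] z95 -0.19029687603691367
blue 1769 [265.4  85.6] med [0.5053 0.6214 0.0726] z95 0.10945984343221982
blue 59 [357.2 183.7] med [0.7198 0.1727 0.0629] z95 0.06731149479443362
blue 57 [355.6 190.2] med [0.7205 0.1726 0.0367] z95 0.04349109348188322
blue 1724 [426.3 219.6] med [0.8722 0.0214 0.0735] z95 0.11137883674114325
blue 53 [354.7 196.5] med [0.7221 0.173  0.0127] z95 0.018187350640361276
blue 937 [239.4 264.7] med [ 0.3966 -0.0744  0.0696] z95 0.07428815266396134
blue 53 [223.2 337.6] med [ 0.3558 -0.2248  0.0122] z95 0.01747685286275429
```

View pics/crop1.png

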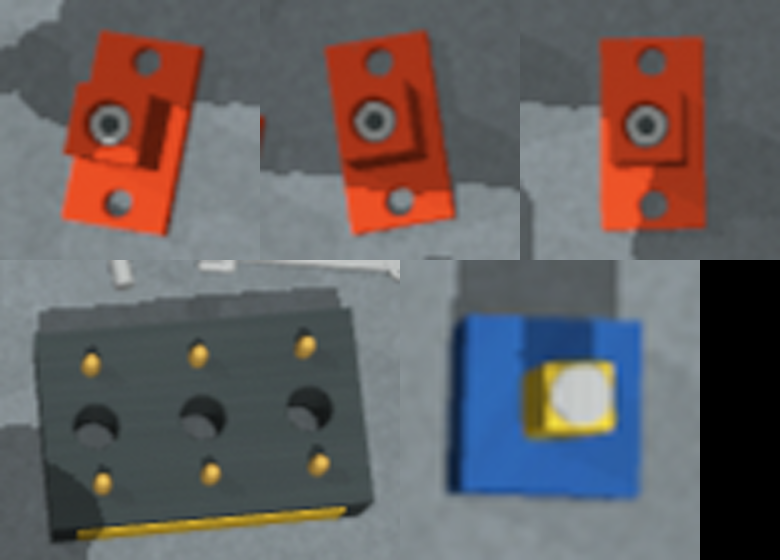

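Top view: the orange candidates are at px (141,212), (190,195) and (240,215). All three have an orange body and a grey steel ring in the bore, so all three are pinned. The look-alikes, green (130,145) and (113,284) and pink (176,327), stay where they are. The fixture bores are around (333,147), the stand with the punch at (334,239), and the tray at (445,194). Next step is to move and refine the positions with the wrist camera.

```bash
cat >> h.py <<'E'
from cell import manip,cams,inverse_kinematics
np.set_printoptions(precision=4,suppress=True)
def down(yaw): return (R.from_euler("z",yaw)*R.from_matrix(np.diag([1.,-1,-1]))).as_rotvec()
def hover(xy,yaw,z): manip.move_pose([xy[0],xy[1],z],down(yaw))
def look(save=None):
    manip.dwell(.25); st=manip.state(); c=cams.capture("wrist"); P=pose(c,st)
    if save: cv2.imwrite(f"pics/{save}.png",c["image"])
    return c,P,cloud(c,P)
def rect(pts):
    (x,y),(w,h),a=cv2.minAreaRect((pts[:,:2]*1000).astype(np.float32)); return np.array([x,y])/1000,w,h,a
def bracket(c,P,X,near,base=0.,zt=None):
    """boss-top centre, yaw of long axis (mod pi), boss height, bore-top height; near=expected xy"""
    m=mask(c,"orange")>0; d=np.hypot(X[...,0]-near[0],X[...,1]-near[1])
    z=X[...,2]-base; b=m&(d<.09)&(z>.046)&(z<.064)
    zb=np.median(X[b][:,2]); v,u=np.nonzero(b); bp=plane(c,np.c_[u,v],zb,P); ctr,w,h,a=rect(bp)
    p=m&(d<.09)&(z>.004)&(z<.016); v,u=np.nonzero(p); pc,pw,ph,pa=rect(plane(c,np.c_[u,v],np.median(X[p][:,2]),P))
    yaw=np.radians(pa if pw>ph else pa+90); yaw=(yaw+np.pi/2)%np.pi-np.pi/2
    e=np.hypot(X[...,0]-ctr[0],X[...,1]-ctr[1])<.011
    print("bracket",ctr,"yaw %.3f"%yaw,"boss %.1fx%.1f z %.4f"%(w,h,zb),"plate",pc,"%.1fx%.1f"%(pw,ph),"bore z min/med %.4f %.4f"%(X[e][:,2].min()-base,np.median(X[e][:,2])-base))
    return ctr,yaw,zb
E
python3 - <<'E'
from h import *
import json
hover((.45,.30),np.pi/2,.33)
hover((.624,-.01),np.pi/2+.09,.28)
c,P,X=look("wfix"); f=(X[...,0]>.53)&(X[...,0]<.72)&(X[...,1]>-.18)&(X[...,1]<.11)
g=(X[...,2]>.045)&(X[...,2]<.06)&f; zt=np.median(X[g][:,2]); print("fixture top",zt)
cols=[]
uv=np.indices(X.shape[:2])[::-1].reshape(2,-1).T
XP=plane(c,uv,zt,P).reshape(X.shape); low=((X[...,2]<zt-.006)&(np.hypot(XP[...,0]-.624,XP[...,1]+.037)<.115)&(abs((XP[...,0]-.624)+.09*(XP[...,1]+.037))<.03)).astype(np.uint8)
S=[]
for m,s,ce in blobs(low,100):
    p=XP[m]; S.append(p.mean(0)); print("bore",s[4],ce,p.mean(0),"size",np.ptp(p,0)[:2])
B=[]
for m,s,ce in blobs(mask(c,"brass"),20):
    p=X[m]; t=m&(X[...,2]>np.percentile(p[:,2],60)); q=plane(c,uv.reshape(*m.shape,2)[t],np.median(X[t][:,2]),P).mean(0); print("brass",s[4],q)
for n in((.460,.191),(.512,.3205),(.4675,.4415)):
    hover(n,np.pi/2,.25); c,P,X=look("wb%d"%(n[1]*100)); bracket(c,P,X,n)
print(manip.state()["clock"])
E
```

```text
fixture top 0.05570183106096366
bore 927 [278.2449 122.7055] [0.6167 0.0437 0.0557] size [0.0326 0.0328]
bore 740 [278.3338 200.8986] [ 0.6238 -0.0353  0.0557] size [0.0326 0.0317]
bore 583 [278.4237 269.9451] [ 0.631  -0.1141  0.0557] size [0.0323 0.03  ]
brass 202 [0.5723 0.0393 0.0734]
brass 136 [0.661  0.0476 0.072 ]
brass 1953 [ 0.4064 -0.0393  0.1364]
brass 195 [ 0.5793 -0.0399  0.0733]
brass 193 [ 0.6685 -0.0321  0.0734]
brass 144 [ 0.5868 -0.1173  0.0711]
brass 148 [ 0.6753 -0.1093  0.0708]
brass 1610 [0.5705 0.0091 0.3653]
brass 1476 [0.6716 0.0183 0.3655]
brass 2846 [ 0.8225 -0.2719  0.075 ]
brass 246 [0.6725 0.0127 0.371 ]
bracket [0.4573 0.1904] yaw -1.551 boss 43.9x45.3 z 0.0555 plate [0.4571 0.2193] 119.3x122.4 bore z min/med 0.0409 0.0507
bracket [0.5091 0.3209] yaw -1.399 boss 43.9x45.1 z 0.0556 plate [0.5044 0.3488] 119.4x121.7 bore z min/med 0.0347 0.0508
bracket [0.4651 0.4419] yaw -0.160 boss 45.5x44.0 z 0.0556 plate [0.4652 0.4415] 64.2x119.6 bore z min/med 0.0396 0.0506
6.6333
```

```bash
cat >> h.py <<'E'
ST=np.array([[.6167,.0434],[.6238,-.0363],[.6310,-.1160]]); SYAW=.0905; FZ=.055; GZ=.024
def bracket2(near,base=0.,yawlook=0.,save=None,z=None):
    hover(near,np.pi/2+yawlook,(z or .25)+base); c,P,X=look(save)
    m=mask(c,"orange")>0; d=np.hypot(X[...,0]-near[0],X[...,1]-near[1]); zz=X[...,2]-base
    uv=np.indices(d.shape)[::-1].transpose(1,2,0)
    bl=max(blobs((m&(d<.06)&(zz>.047)&(zz<.064)).astype(np.uint8)),key=lambda b:b[1][4])[0]
    zb=np.median(X[bl][:,2]); ctr,w,h,a=rect(plane(c,uv[bl],zb,P))
    d=np.hypot(X[...,0]-ctr[0],X[...,1]-ctr[1])
    e=d<.011; bore=np.median(X[e][:,2])-base
    p=m&(d<.07)&(zz>.005)&(zz<.015); v=(X[p][:,:2]-ctr); k=p.copy(); 
    # plate edge strips belonging to this bracket: within 72 mm and seen as one blob with the boss
    al=m&(d<.075)&(zz>.004); lab=[b for b in blobs(al.astype(np.uint8)) if (b[0]&bl).any()][0][0]
    q=X[lab&(zz<.016)]; pc,pw,ph,pa=rect(q)
    yaw=np.radians(pa if pw>ph else pa+90); yaw=(yaw+np.pi/2)%np.pi-np.pi/2
    byaw=np.radians(a); byaw=yaw+((byaw-yaw+np.pi/4)%(np.pi/2)-np.pi/4)
    print("bracket",ctr,"yaw plate %.3f boss %.3f"%(yaw,byaw),"boss %.1fx%.1f z %.4f"%(w,h,zb),"plate %.0fx%.0f"%(pw,ph),"bore %.4f"%bore,flush=True)
    return ctr,yaw,zb
def pick(xy,yaw,base=0.,f=30,up=.20):
    manip.set_gripper(.075); hover(xy,np.pi/2+yaw,base+.14)
    manip.move_linear([*xy,base+GZ],rate=.12); manip.set_gripper(.03,force=f)
    s=manip.state(); print("grip w %.4f f %.1f tcp"%(s["gripper_width"],s["grasp_force"]),s["tool_pos"],flush=True); return s
E
python3 - <<'E'
from h import *
n=np.array((.4573,.1904))
c,y,_=bracket2(n)
s=pick(c,y); manip.set_gripper(.075); manip.move_linear([*c,.14],rate=.25)
c2,y2,_=bracket2(c,yawlook=y)
print("bias(meas-true)",c2-s["tool_pos"][:2],manip.state()["clock"])
E
```

```text
bracket [0.4573 0.1904] yaw plate 0.020 boss 0.020 boss 43.9x45.4 z 0.0556 plate 120x64 bore 0.0508
grip w 0.0442 f 30.0 tcp [0.4575 0.1904 0.0242]
bracket [0.4571 0.1907] yaw plate 0.019 boss 0.020 boss 43.8x44.9 z 0.0556 plate 120x64 bore 0.0508
bias(meas-true) [-0.0005  0.0002] 12.5833
```

```bash
cat >> h.py <<'E'
def lower(xy,z0,z1,fmax=15,rate=.03,step=.004):
    """stepwise descent, stops on upward contact force"""
    f0=manip.state()["contact_force"][2]; z=z0
    while z>z1+1e-6:
        z=max(z1,z-step); manip.move_linear([*xy,z],rate=rate); f=manip.state()["contact_force"]-[0,0,f0]
        if abs(f[2])>fmax: print("contact at z",z,f); return z,f
    print("down at",z,"f",f,flush=True); return z,f
def load(near,k,yawlook=0.):
    c,y,zb=bracket2(near,yawlook=yawlook); s=pick(c,y)
    manip.move_linear([*c,.22],rate=.25); hover(ST[k],np.pi/2+SYAW,.22)
    manip.move_linear([*ST[k],FZ+GZ+.024],rate=.15)
    z,f=lower(ST[k],FZ+GZ+.024,FZ+GZ+.0005)
    if z<FZ+GZ+.003: manip.set_gripper(.075); manip.move_linear([*ST[k],.22],rate=.25); return True
    return False
E
python3 - <<'E'
from h import *
print(load(np.array((.4573,.1905)),2,.02)); print(manip.state()["clock"])
bracket2(ST[2],base=FZ,yawlook=SYAW,save="st2")
E
```

```text
bracket [0.4571 0.1905] yaw plate 0.020 boss 0.019 boss 44.0x44.3 z 0.0556 plate 119x64 bore 0.0507
grip w 0.0435 f 30.0 tcp [0.4573 0.1906 0.0242]
down at 0.0795 f [-0.0226 -0.6169  0.4405]
True
21.7667
bracket [ 0.6304 -0.1161] yaw plate 0.090 boss 0.091 boss 44.0x44.9 z 0.1107 plate 120x64 bore 0.0507
```

View pics/st2.png

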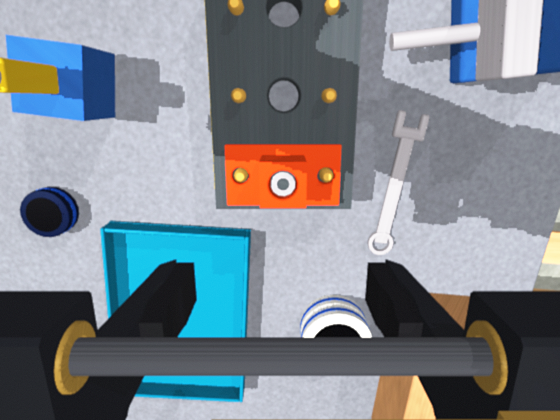

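The picture shows the bracket flush at station 2, with both brass pins through its holes at (240,176) and (326,176). The next two follow.

```bash
cat >> h.py <<'E'
def topfind():
    "orange bosses from the top camera: xyz list"
    c=cams.capture("top"); P=pose(c); X=cloud(c,P); m=(mask(c,"orange")>0); out=[]
    for b,s,ce in blobs(m.astype(np.uint8),150):
        q=X[b]
        if q[:,0].max()>1: continue
        zt=np.percentile(q[:,2],95); t=q[q[:,2]>zt-.008]; out.append(np.r_[rect(t)[0],zt])
    print("top:",np.array(out)); return out
E
python3 - <<'E'
from h import *
for k,ref in((1,(.509,.321)),(0,(.465,.442))):
    T=[t for t in topfind() if t[2]<.07]
    n=min(T,key=lambda t:np.hypot(t[0]-ref[0],t[1]-ref[1]))[:2]
    ok=load(n,k); print(k,ok,manip.state()["clock"],flush=True)
    if not ok: break
bracket2(ST[1],base=FZ,yawlook=SYAW,save="st1"); bracket2(ST[0],base=FZ,yawlook=SYAW,save="st0"); topfind()
E
```

```text
top: [[ 0.4949 -0.0322  0.1111]
 [ 0.4283  0.2272  0.0561]
 [ 0.422   0.2745  0.056 ]]Traceback (most recent call last):
  File "<stdin>", line 5, in <module>
  File "h.py", line 78, in load
    c,y,zb=bracket2(near,yawlook=yawlook); s=pick(c,y)
           ~~~~~~~~^^^^^^^^^^^^^^^^^^^^^^
  File "h.py", line 54, in bracket2
    bl=max(blobs((m&(d<.06)&(zz>.047)&(zz<.064)).astype(np.uint8)),key=lambda b:b[1][4])[0]
       ~~~^^^^^^^^^^^^^^^^^^^^^^^^^^^^^^^^^^^^^^^^^^^^^^^^^^^^^^^^^^^^^^^^^^^^^^^^^^^^^^
ValueError: max() iterable argument is empty
```

Run:
```python
from h import *
c=cams.capture("top"); print(c["position"],c["orientation"],c["intrinsics"][0]); cv2.imwrite("pics/top1.png",c["image"])
for b,s,ce in blobs(mask(c,"orange"),150): print(s,ce)
```

```text
[0.3476 0.0921 1.0658] [-2.1656  2.1646 -0.134 ] [418.1201   0.     281.951 ]
[ 348  119   32   50 1105] [363.4    144.0262]
[191 171  15  48 355] [198.0479 199.8423]
```

View pics/top1.png

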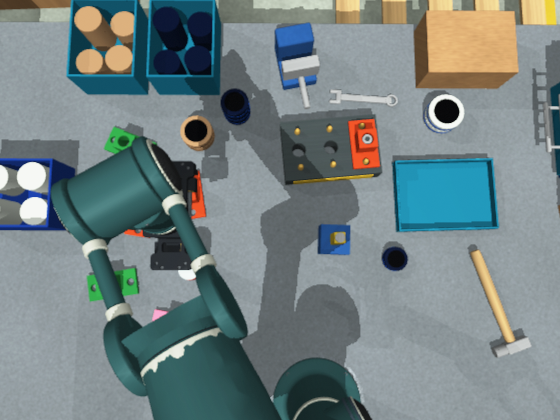

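`topfind` was pulled off by zero-depth pixels, which map to the camera's own position. The picture shows nothing has moved: the loaded bracket is at (363,144), and the other two sit under the arm. I'll filter those pixels and continue.

```bash
sed -i 's/t=q\[q\[:,2\]>zt-.008\]/t=q[abs(q[:,2]-zt)<.008]/; s/        if q\[:,0\].max()>1: continue/        q=q[q[:,2]<.3]\n        if not len(q) or q[:,0].max()>1: continue/' h.py
python3 - <<'E'
from h import *
hover((.6,0),np.pi/2,.33)
for k,ref in((1,(.509,.321)),(0,(.465,.442))):
    T=[t for t in topfind() if t[2]<.07]
    n=min(T,key=lambda t:np.hypot(t[0]-ref[0],t[1]-ref[1]))[:2]
    if np.hypot(*(n-ref))>.06: print("moved?",n); break
    ok=load(n,k); print(k,ok,manip.state()["clock"],flush=True)
    if not ok: break
else:
    bracket2(ST[1],base=FZ,yawlook=SYAW,save="st1")
    topfind(); print(manip.state()["clock"])
E
```

```text
top: [[ 0.6413 -0.1146  0.112 ]
 [ 0.5123  0.3206  0.0562]
 [ 0.4678  0.4413  0.0558]]
bracket [0.5092 0.3208] yaw plate 0.172 boss 0.170 boss 43.9x45.0 z 0.0555 plate 120x64 bore 0.0508
grip w 0.0436 f 30.0 tcp [0.5094 0.3209 0.0243]
down at 0.0795 f [-0.4285 -1.2378  0.0416]
1 True 36.1667
top: [[ 0.6249 -0.0172  0.1113]
 [ 0.4678  0.4416  0.0563]]
bracket [0.4651 0.4419] yaw plate -0.161 boss -0.163 boss 45.3x43.9 z 0.0556 plate 64x120 bore 0.0508
grip w 0.0438 f 30.0 tcp [0.4653 0.442  0.0243]
down at 0.0795 f [0.3919 0.0084 0.1579]
0 True 47.225
bracket [ 0.6232 -0.0366] yaw plate 0.091 boss 0.092 boss 44.1x45.1 z 0.1106 plate 120x65 bore 0.0508
top: [[ 0.6248 -0.0234  0.1108]
 [ 0.6179  0.0467  0.1107]]
48.1167
```

View pics/st1.png

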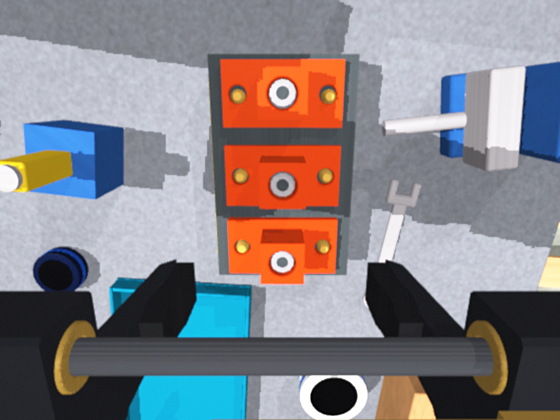

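All three brackets are flush, with brass pins through both holes of each and steel rings in the bores at (282,93), (282,184) and (282,262). Now I'll measure the punch and stand from two wrist positions.

```bash
cat >> h.py <<'E'
def punchlook(xy,yaw=np.pi/2,z=.33,save=None):
    hover(xy,yaw,z); c,P,X=look(save); uv=np.indices(X.shape[:2])[::-1].transpose(1,2,0)
    d=np.hypot(X[...,0]-.39,X[...,1]+.035); H=hsv(c)
    top=(d<.05)&(X[...,2]>.1405)&(X[...,2]<.158)
    t=top&(X[...,2]>.1495); y=top&(X[...,2]<.1485)
    zt=np.median(X[t][:,2]); ct,w,h,a=rect(plane(c,uv[t],zt,P)); print("strike z %.4f"%zt,ct,"%.1fx%.1f"%(w,h))
    ya=top&(mask(c,"yellow")>0); r=rect(plane(c,uv[top],.146,P)); print("handle top",r,"z",np.percentile(X[ya][:,2],50) if ya.any() else None)
    b=(mask(c,"blue")>0)&(d<.08)&(abs(X[...,2]-.072)<.006); zb=np.median(X[b][:,2]); print("stand top z %.4f"%zb,rect(plane(c,uv[b],zb,P)))
    return c,P,X
E
python3 - <<'E'
from h import *
punchlook((.395,-.035),save="p0"); punchlook((.42,-.06))
T=punchlook((.41,-.0),yaw=np.pi/2+.6,save="p1")
print(manip.state()["clock"])
a=cv2.imread("pics/p0.png");b=cv2.imread("pics/p1.png"); cv2.imwrite("pics/p01.png",np.hstack([a[:,80:480],b[:,80:480]]))
E
```

```text
strike z 0.1527 [ 0.3949 -0.042 ] 22.3x21.5
handle top (array([ 0.3948, -0.0417]), 25.733924865722656, 26.642555236816406, 0.5885149836540222) z 0.14592137916601933
stand top z 0.0727 (array([ 0.3949, -0.0416]), 70.4502182006836, 69.07278442382812, 87.86688232421875)
strike z 0.1526 [ 0.3949 -0.0419] 21.4x21.3
handle top (array([ 0.3951, -0.0417]), 25.85389518737793, 26.286333084106445, 1.2599135637283325) z 0.14594298115287052
stand top z 0.0726 (array([ 0.3951, -0.0419]), 69.9825668334961, 68.82998657226562, 87.91425323486328)
strike z 0.1527 [ 0.3947 -0.0415] 21.1x22.3
handle top (array([ 0.3944, -0.0418]), 25.82952880859375, 27.87067413330078, 1.010943055152893) z 0.14586778118501187
stand top z 0.0726 (array([ 0.3948, -0.0414]), 70.65072631835938, 68.9975357055664, 88.12703704833984)
50.7167
```

View pics/p01.png

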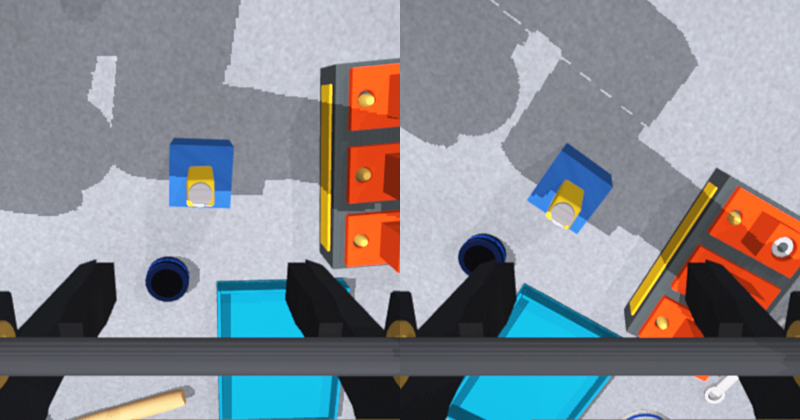

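```bash
cat >> h.py <<'E'
PU=np.array([.3949,-.0418]); HO=np.array([.3949,-.0416]); PY=.017; TG=.093
def drive(k):
    hover(ST[k],np.pi/2+SYAW,.235); manip.dwell(.2); f0=manip.state()["contact_force"][2]; log=[]
    manip.move_linear([*ST[k],.108+TG],rate=.1)
    for tip in np.arange(.104,.0539,-.005):
        manip.move_linear([*ST[k],tip+TG],rate=.04); s=manip.state(); log.append((round(tip,3),round(s["contact_force"][2]-f0,1)))
        if abs(log[-1][1])>50: break
    print(k,log,"w %.4f"%s["gripper_width"],flush=True)
    manip.move_linear([*ST[k],.235],rate=.25)
E
python3 - <<'E'
from h import *
manip.set_gripper(.06); hover(PU,np.pi/2+PY,.20); manip.move_linear([*PU,.002+TG],rate=.12)
manip.set_gripper(.015,force=60); s=manip.state(); print(s["gripper_width"],s["tool_pos"])
if .02<s["gripper_width"]<.03:
    manip.move_linear([*PU,.20],rate=.15)
    for k in range(2): drive(k)
hover((.5,.05),np.pi/2,.26); print(manip.state()["clock"])
c=cams.capture("side"); i=c["image"][150:320,180:420]; cv2.imwrite("pics/side1.png",cv2.resize(i,None,fx=3,fy=3,interpolation=cv2.INTER_CUBIC))
E
```

```text
0.025451893637491185 [ 0.395  -0.0418  0.0952]
0 [(np.float64(0.104), np.float64(2.3)), (np.float64(0.099), np.float64(8.6)), (np.float64(0.094), np.float64(9.5)), (np.float64(0.089), np.float64(9.5)), (np.float64(0.084), np.float64(9.5)), (np.float64(0.079), np.float64(8.9)), (np.float64(0.074), np.float64(8.4)), (np.float64(0.069), np.float64(9.6)), (np.float64(0.064), np.float64(6.2)), (np.float64(0.059), np.float64(1.0)), (np.float64(0.054), np.float64(0.6))] w 0.0256
1 [(np.float64(0.104), np.float64(-0.4)), (np.float64(0.099), np.float64(7.0)), (np.float64(0.094), np.float64(9.3)), (np.float64(0.089), np.float64(7.3)), (np.float64(0.084), np.float64(8.6)), (np.float64(0.079), np.float64(8.5)), (np.float64(0.074), np.float64(9.0)), (np.float64(0.069), np.float64(7.2)), (np.float64(0.064), np.float64(6.0)), (np.float64(0.059), np.float64(0.7)), (np.float64(0.054), np.float64(-0.2))] w 0.0257
64.6333
```

View pics/side1.png

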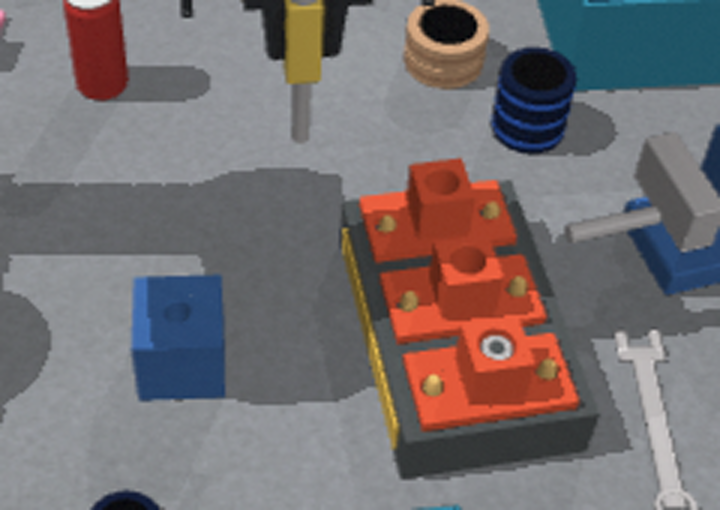

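Bores 0 and 1 are now empty, at crop px (441,183) and (469,260). The third pin is still in its bracket at (497,346), and all three brackets remain seated.

Run:
```python
from h import *
drive(2)
hover(HO,np.pi/2+PY,.20); manip.move_linear([*HO,.13],rate=.12)
z,f=lower(HO,.13,.002+TG,fmax=4,rate=.06,step=.003)
if z<.110:
    manip.set_gripper(.06); manip.move_linear([*HO,.20],rate=.2); manip.dwell(.2)
    punchlook((.41,-.035))
    hover((.45,.15),np.pi/2,.3); topfind()
    c=cams.capture("top");X=cloud(c,pose(c))
    hover((.62,.0),np.pi/2+SYAW,.30); c,P,X=look("drv")
    for k in range(3):
        e=np.hypot(X[...,0]-ST[k][0],X[...,1]-ST[k][1])<.012; print(k,"bore z med/min",np.median(X[e][:,2]),X[e][:,2].min())
    t=(mask(c,"teal")>0)&(X[...,2]>.02)&(X[...,2]<.04)&(X[...,1]<-.15)&(X[...,0]<.66); print("tray rim",rect(X[t]),np.median(X[t][:,2]))
print(manip.state()["clock"])
```

```text
2 [(np.float64(0.104), np.float64(-0.4)), (np.float64(0.099), np.float64(7.5)), (np.float64(0.094), np.float64(8.5)), (np.float64(0.089), np.float64(8.7)), (np.float64(0.084), np.float64(8.5)), (np.float64(0.079), np.float64(8.7)), (np.float64(0.074), np.float64(8.3)), (np.float64(0.069), np.float64(6.4)), (np.float64(0.064), np.float64(5.4)), (np.float64(0.059), np.float64(-0.5)), (np.float64(0.054), np.float64(0.1))] w 0.0256
down at 0.095 f [-0.1813  0.8895  1.4161]
strike z 0.1527 [ 0.3949 -0.0418] 21.6x21.2
handle top (array([ 0.3947, -0.0411]), 26.388093948364258, 25.572208404541016, 89.99469757080078) z 0.14592002068185483
stand top z 0.0727 (array([ 0.395 , -0.0416]), 70.31596374511719, 68.5741958618164, 87.9375)
top: [[ 0.6316 -0.1151  0.1112]
 [ 0.6246 -0.0357  0.1108]
 [ 0.6176  0.0466  0.1114]]
0 bore z med/min 0.043089326330342015 0.00033640179749350185
1 bore z med/min 0.04252902685217175 0.039914297346389405
  return _methods._mean(a, axis=axis, dtype=dtype,
  ret = ret.dtype.type(ret / rcount)
Traceback (most recent call last):
ValueError: zero-size array to reduction operation minimum which has no identity
```

View pics/drv.png

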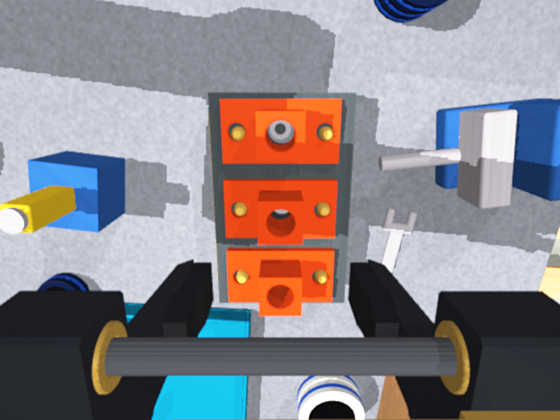

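The pins lie at the bottom of the bores: their tops are at 0.042 m in bores 0 and 1, and the force trace says the same for bore 2. The punch stands upright at (45,195). Next I'll measure the tray.

```bash
cat >> h.py <<'E'
def traylook(xy):
    hover(xy,np.pi/2,.33); c,P,X=look(); uv=np.indices(X.shape[:2])[::-1].transpose(1,2,0)
    b=max(blobs(mask(c,"teal")*((np.hypot(X[...,0]-.51,X[...,1]+.33)<.2)).astype(np.uint8)),key=lambda b:b[1][4])[0]
    fl=b&(abs(X[...,2]-.005)<.004); rim=b&(abs(X[...,2]-.030)<.003)
    zf=np.median(X[fl][:,2]); zr=np.median(X[rim][:,2]); r=rect(plane(c,uv[rim],zr,P)); print("floor z %.4f"%zf,rect(X[fl]),"rim z %.4f"%zr,r); return r
E
python3 - <<'E'
from h import *
traylook((.513,-.31)); traylook((.49,-.38))
c=dict(np.load("top0.npz"));P=pose(c);X=cloud(c,P);m=(mask(c,"teal")>0)&(abs(X[...,2]-.03)<.004)&(X[...,1]<-.1)&(X[...,0]<.65); print("top",rect(X[m]))
E
```

```text
floor z 0.0057 (array([ 0.511 , -0.3305]), 171.16905212402344, 241.72787475585938, 1.6014940738677979) rim z 0.0303 (array([ 0.511 , -0.3299]), 179.12875366210938, 248.45028686523438, 1.6227643489837646)
floor z 0.0057 (array([ 0.5112, -0.3302]), 171.32699584960938, 242.30690002441406, 1.710450291633606) rim z 0.0303 (array([ 0.511, -0.33 ]), 179.20509338378906, 248.4394073486328, 1.6002177000045776)
top (array([ 0.5191, -0.4131]), 188.4325408935547, 426.96759033203125, 3.982963800430298)
```

```bash
cat >> h.py <<'E'
TR=np.array([.511,-.330]); TY=.028
def slot(j): return TR+j*np.array([-np.sin(TY),np.cos(TY)])*.073
def put(j,base=.005):
    p=slot(j); hover(p,np.pi/2+TY,.22); manip.move_linear([*p,base+GZ+.015],rate=.18)
    z,f=lower(p,base+GZ+.015,base+GZ+.0005,fmax=10,rate=.04); manip.set_gripper(.07); manip.move_linear([*p,.22],rate=.3)
E
python3 - <<'E'
from h import *
for k,j in((2,-1),(1,0),(0,1)):
    c,y,zb=bracket2(ST[k],base=FZ,yawlook=SYAW,z=.2)
    if abs(zb-.1105)>.003 or np.hypot(*(c-ST[k]))>.004: print("check",k); break
    pick(c,y,base=FZ); manip.move_linear([*c,.22],rate=.2)
    s=manip.state()
    if s["gripper_width"]<.04: print("lost"); break
    put(j); print(manip.state()["clock"],flush=True)
hover((.62,.05),np.pi/2,.33); c,P,X=look()
for k in range(3):
    e=np.hypot(X[...,0]-ST[k][0],X[...,1]-ST[k][1])<.010; print(k,"bore z",np.median(X[e][:,2]) if e.any() else None)
topfind(); t=cams.capture("top"); cv2.imwrite("pics/top2.png",t["image"])
E
```

```text
bracket [ 0.6293 -0.1162] yaw plate 0.091 boss 0.088 boss 44.1x44.5 z 0.1106 plate 120x64 bore -0.0123
grip w 0.0436 f 30.0 tcp [ 0.6296 -0.1162  0.0793]
down at 0.029500000000000002 f [-0.7946  0.0442 -1.3543]
90.65
bracket [ 0.6221 -0.0365] yaw plate 0.089 boss 0.088 boss 44.0x45.2 z 0.1106 plate 120x65 bore -0.0122
grip w 0.0440 f 30.0 tcp [ 0.6224 -0.0365  0.0793]
down at 0.029500000000000002 f [0.5706 0.0469 0.8895]
100.2417
bracket [0.6147 0.0457] yaw plate 0.090 boss 0.088 boss 44.0x45.0 z 0.1106 plate 120x64 bore -0.0121
grip w 0.0440 f 30.0 tcp [0.615  0.0457 0.0793]
down at 0.029500000000000002 f [-0.9715  0.4006 -0.2463]
109.8667
0 bore z 0.042896267175319885
1 bore z 0.04268263519459581
2 bore z 0.042873470000152236
top: [[ 0.5126 -0.3285  0.0611]]
```

View pics/top2.png

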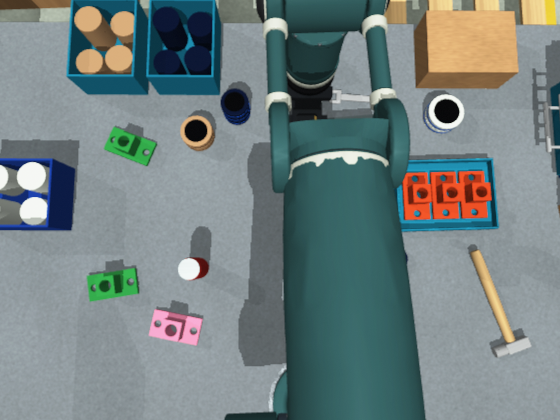

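The three brackets lie side by side in the tray at (418,194), (445,193) and (475,192), and each bore holds its pin (top at 0.043 m). One last check of the tray and punch, then I hand in.

Run:
```python
from h import *
from cell import order
ok=[]
hover((.45,-.2),np.pi/2,.33)
for j in(-1,0,1):
    c,y,zb=bracket2(slot(j),base=.005,yawlook=TY); ok.append(np.hypot(*(c-slot(j)))<.008 and abs(zb-.0605)<.003 and abs(y-TY)<.05)
punchlook((.41,-.035)); hover((.45,.25),np.pi/2,.33); topfind(); manip.dwell(.5)
print(ok,manip.state()["clock"])
if all(ok): print(order.close_job())
```

```text
bracket [ 0.5126 -0.4026] yaw plate 0.029 boss 0.028 boss 44.0x44.5 z 0.0605 plate 119x63 bore 0.0007
bracket [ 0.5105 -0.33  ] yaw plate 0.027 boss 0.026 boss 44.0x44.2 z 0.0606 plate 119x63 bore 0.0008
bracket [ 0.5084 -0.2567] yaw plate 0.023 boss 0.026 boss 44.0x43.2 z 0.0606 plate 119x63 bore 0.0008
strike z 0.1527 [ 0.3949 -0.0419] 22.2x21.3
handle top (array([ 0.3948, -0.0414]), 26.49284553527832, 25.01552963256836, 89.76158142089844) z 0.14589363824442836
stand top z 0.0726 (array([ 0.3953, -0.0416]), 70.37005615234375, 67.96991729736328, 88.00296020507812)
top: [[ 0.5124 -0.3291  0.061 ]]
[np.True_, np.True_, np.True_] 118.2667
the job is handed in; nothing more can be done
None
```

The job is handed in at about 118 s: all three brackets had pins, all three pins were driven into the fixture bores, the brackets lie flat in the tray and the punch is back in its stand; the hand-in returned no verdict.

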